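# Scan the labelled persimmon pack

### The arm

A 6-joint arm with a two-finger parallel gripper is mounted at the origin on the work surface. World frame = base frame: x ahead of the robot, y to its left, z up, the work surface at z = 0. Lengths are in mm, angles in rad, forces in N, time in s.
With the tool pointing down it reaches from about 275 to 1000 mm from the base axis. Payload 8.4 kg.
Tool frame: the origin (TCP) lies on the centre line of the jaws, within the pads' length; the fingertips stand r.tip_reach ahead of it and the grasp point (between the pads) lies 11 mm behind it (r.tip_reach is the distance from the TCP to the fingertips, in mm); z points along the fingers, y is the line along which they close (so a half turn about z gives the same grasp; the last joint's range is limited). The gripper opens to 85 mm and grips with 20 to 120 N. Pads are 22 mm wide; open, the fingers measure 114 mm over their backs; the gripper's body (76 mm by 85 mm) begins 54 mm behind the grasp point. The pads swing forward as they close: fully open they stand 13 mm farther back than shut.
Start: joints at [-1.264, 0.353, 1.633, -0, 1.155, -0.002], TCP at [189.946, -595.44, 239.281] pointing down, gripper open.
Joint ranges: [-2.63, 2.63], [-0.92, 2.1], [0.06, 2.66], [-1.3, 4.44], [0, 2.69], [-3.02, 3.02]. Speed limits (rad/s): [2.22, 2.22, 2.79, 3.14, 3.14, 3.14].

### API

Orientations are given as [roll, pitch, yaw] about the fixed x, y, z axes, in that order (R = Rz(yaw) Ry(pitch) Rx(roll)).
In Python, from rig import r gives the robot as it stands.
- The arm moves only by the tool carry_out, never from a script. Its argument "targets" is a list of rows, each an object with "dp": the shift along the tool's x, y, z in mm, a list of three; "yaw": the turn about the tool's z in degrees. A call has 1 to 12 rows; each row is the pose to reach, as a shift and turn from the pose commanded when the call began, along the tool's axes at that moment; what a row does not reach only later rows make up. A row lasts 1/8 s, in which the tool goes at most 62.5 mm and 10.7 degrees, less where a joint would pass 70% of its speed; a pose out of reach is approached as far as the arm can. A call with a gripper value outside its range is refused whole. "fingers" is the opening, from -1 (shut) to 1 (fully open), so that 0 is half open, set as the call begins (left out, the last holds). The fingers move at their own pace and stop on an object; "grip_force" is the grip in N (left out, the last holds). Time passes only in rows, so rows that repeat a pose let the fingers close. It gives the time, the measured TCP pose, the force, the opening and the grip force at its end, in the units of the state.
- r.sense(): the state, without advancing time (a new reading comes with each control period).
- r.grab_frame(name): name is "scene" or "top"; returns the picture (400x640x3 uint8, red, green, blue); there is no depth.
- r.get_calibration(name): a dict with "fx", "fy", "cx", "cy" (pixels), "rvec" (rotation vector, rad) and "tvec" (3), from world to camera coordinates, as OpenCV has them. Camera axes: x right, y down, z forward; pixel columns grow to the right and rows downward; lengths in mm; the calibration is good to about 2 mm. A picture is of the moment at which its call begins. get_calibration takes no time and is no camera call.
- r.sign_off(): hands the job in; it is judged then, once.
The state is a dict: "clock": time; "qpos": joint angles; "qvel": joint speeds; "joint_efforts": joint torques, N m; "eef_pos": TCP position; "tcp_rot": TCP orientation; "contact_force": force on the tool from outside, world axes, zero at the start; "wrist_torque": the same for the moment, N m; "opening": opening from 0.0 (shut) to 1.0 (fully open); "grasp_force": force on a finger pad.
Only numpy, scipy, OpenCV 4.12 (cv2) and the standard library are available. Lean on these libraries where they do the work, as an engineer would, in place of code of your own. Each camera call takes 0.05 s, during which the arm holds its last target. There are 200 camera calls.

### The job

Draw the barcode scanner up out of its stand, tip it nose-down so that its red window looks down at the barcode label at 45 degrees or steeper, aimed at the middle of the label from about 15 cm away. Finish while still holding it there, raised and steady in the gripper, touching nothing else; leave the packs, the open tray and the loose fruit where they lie.

Things in the scene. Friction and masses are not known exactly. Their poses are not given: they have to be found in the camera images.
- scanner_head (a point): Centre of the yellow head of the pistol-shaped barcode scanner, near its centre of mass. Head 46 mm wide (y), 44 high, from 53 mm before to 37 mm behind this point; pinch it across its width from above. Own axes: z up along the handle, window looks along -x. At the start upright in the stand, head 137 mm above the bench, window facing the robot within 0.8 rad of yaw.
- scanner_window (a point): Centre of the scanner's red window, 61 mm in front (-x) of the head centre, in a black bezel 56 x 46 mm and 12 mm thick. Same axes as the head: it looks along -x.
- scanner_foot (a point): Centre of the underside of the scanner's straight black handle (30 x 32 mm), 127 mm below the head centre along the handle. Same axes.
- scanner: The whole scanner, loose, about 0.19 kg; origin at the foot, same axes.
- stand_rim (a point): Mouth centre of the grey stand's socket, 80 mm above the bench. Stand screwed to the bench: base plate 100 x 90 x 10 mm; upright socket 46 x 48 mm outside, 36 x 38 inside, its floor 10 mm above the bench: the handle sits 70 mm deep with 3 mm play each side. z up; same yaw as the scanner at the start.
- stand: The same stand; origin at the centre of its underside, on the bench.
- label (a point): Centre of the white label, 66 x 52 mm, with a red band and black bars, lying flat on top of the one labelled pack, 57 mm above the bench, facing up (z up).
- pack: The labelled pack: white foam tray, 170 mm long (its x), 125 mm wide (its y), with three persimmons under clear film, 56 mm high, 0.55 kg, loose. Origin at the centre of its underside; the label is above it.
- plain_pack: A second wrapped pack of the same size, without label. Origin at the centre of its underside.
- open_tray: Open white tray, 170 mm long (its x), 125 mm wide (its y), 20 mm high, holding three loose persimmons. Origin at the centre of its underside.
- fruit0: Loose persimmon in the open tray, 64 mm across, 46 mm high without the stalk, 52 mm with it. Origin at the centre of its underside.
- fruit1: Loose persimmon in the open tray, 64 mm across, 46 mm high without the stalk, 52 mm with it. Origin at the centre of its underside.
- fruit2: Loose persimmon in the open tray, 64 mm across, 46 mm high without the stalk, 52 mm with it. Origin at the centre of its underside.
There are look-alikes about, which are no part of the job. Leave any blue or pink look-alike of the scanner alone.

How it is judged:
By the outcome, as a careful person would: the job done as asked, in the order asked, and still so for the second after the job is handed in, while the arm keeps its last pose, push and grip.
It also fails if it takes over 35 s, if anything falls off the work surface, if the arm or the gripper's body presses on something with over 40 N, if the wrist force passes 120 N, or if a joint passes its speed limit or range.

## Working session

There is one attempt and no reset: what is moved stays moved. The work goes in short steps, Python scripts to look and compute and a tool call to move; the robot and the scene stay as the last step left them, time stands still between calls to the robot, and variables do not carry over. Pictures are saved under pics/ and viewed, at most 10 in all, crops included, and the job is handed in when it is done.

Besides the shell and the picture viewer there is one more tool, called after "Request:" in YAML: its name, and indented under it one key for each argument. carry_out: Moves the arm, as the interface text tells. Its arguments: {"type":"object","properties":{"targets":{"type":"array","items":{"type":"object","properties":{"dp":{"type":"array","items":{"type":"number"}},"yaw":{"type":"number"}}}},"fingers":{"type":"number"},"grip_force":{"type":"number"}},"required":["targets"]}

```bash
mkdir -p pics; ls
python3 - <<'E'
from rig import r
import cv2,numpy as np
for n in("scene","top"):
    im=r.grab_frame(n); cv2.imwrite(f"pics/{n}0.png",im[:,:,::-1]); c=r.get_calibration(n)
    R=cv2.Rodrigues(np.array(c["rvec"],float))[0]; print(n,c,(-R.T@np.array(c["tvec"])).round())
s=r.sense();print(s,r.tip_reach)
E
```

```text
pics
scene {'fx': 394.27122394442927, 'fy': 394.27122394442927, 'cx': 320.8504211993345, 'cy': 194.84713237765706, 'rvec': array([ 1.94204165,  1.93706738, -0.51451595]), 'tvec': array([   2.07367205, -433.4024805 , 1334.05852477])} [1029.    8.  954.]
top {'fx': 423.36729088420395, 'fy': 423.36729088420395, 'cx': 321.0393765488113, 'cy': 200.72634442414545, 'rvec': array([ 2.11382123, -2.09226791,  0.22319324]), 'tvec': array([4.49593518e-01, 5.65382807e+02, 8.39675907e+02])} [370.  -1. 942.]
{'clock': 0.1, 'qpos': array([-1.26439021e+00,  3.53569664e-01,  1.63407429e+00,  6.68103320e-06,
        1.15522063e+00, -2.37709921e-03]), 'qvel': array([ 0.00105505, -0.00316339, -0.00242396, -0.00037311, -0.00058461,
        0.00037779]), 'joint_efforts': array([-3.46183188e-04, -6.06356406e+01, -3.42819142e+01, -4.26581369e-05,
        3.80037149e-03,  8.53014001e-06]), 'eef_pos': array([ 189.82242296, -595.0227918 ,  238.63630568]), 'tcp_rot': array([-3.14032075e+00, -9.13239597e-06,  3.08780509e-01]), 'contact_force': array([-0.02069037, -0.46350291, -0.23851809]), 'wrist_torque': array([-0.03356124,  0.04361717, -0.04944095]), 'grasp_force': 0.0, 'opening': 1.000521258311782} 8.0
```

View pics/scene0.png

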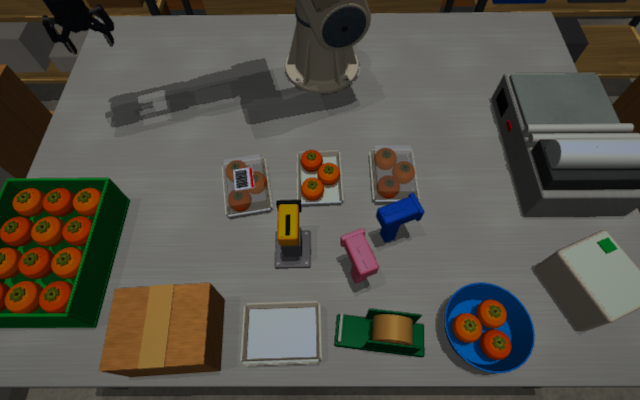

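View pics/top0.png

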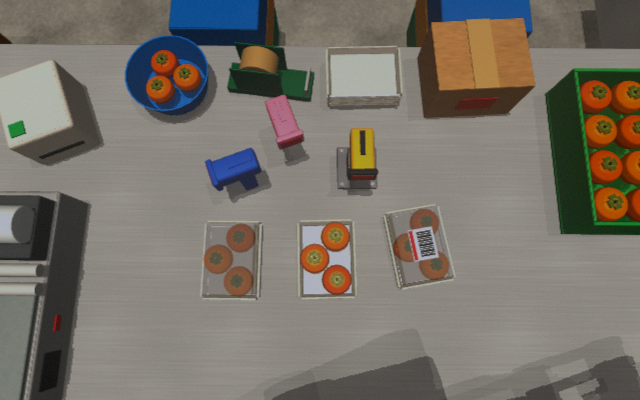

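The top view shows the yellow scanner at about (362,153) with its window towards the robot (image down), and the label at (423,243). In the scene view the scanner is at (289,225) and the label at (243,178). The pink and blue ones are decoys.

```bash
cat > h.py <<'E'
import cv2,numpy as np
from rig import r
def cam(n):
    c=r.get_calibration(n);R=cv2.Rodrigues(np.array(c["rvec"],float))[0]
    K=np.array([[c["fx"],0,c["cx"]],[0,c["fy"],c["cy"]],[0,0,1]]);t=np.array(c["tvec"],float)
    return K,R,t
def onplane(n,uv,z):
    K,R,t=cam(n);o=-R.T@t
    d=(R.T@np.linalg.inv(K)@np.c_[np.atleast_2d(uv),np.ones(len(np.atleast_2d(uv)))].T).T
    return o+d*((z-o[2])/d[:,2])[:,None]
def proj(n,P):
    K,R,t=cam(n);return cv2.projectPoints(np.atleast_2d(np.array(P,float)),cv2.Rodrigues(R)[0],t,K,None)[0][:,0]
def big(m):
    c=max(cv2.findContours(m.astype(np.uint8),cv2.RETR_EXTERNAL,cv2.CHAIN_APPROX_NONE)[0],key=cv2.contourArea);return c
E
python3 - <<'E'
from h import *
for n in("top","scene"):
    im=cv2.imread(f"pics/{n}0.png");hsv=cv2.cvtColor(im,cv2.COLOR_BGR2HSV)
    roi=np.zeros(im.shape[:2],bool)
    if n=="top": roi[110:200,320:400]=1
    else: roi[190:275,260:325]=1
    y=(hsv[...,0]>18)&(hsv[...,0]<32)&(hsv[...,1]>150)&(hsv[...,2]>60)&roi
    top=y&(hsv[...,2]>170)
    for m,nm in((y,"all"),(top,"bright")):
        c=big(m);rc=cv2.minAreaRect(c);b=cv2.boxPoints(rc)
        print(n,nm,cv2.contourArea(c),rc,"\n",onplane(n,b,159).round(1).tolist())
    # label: bright/white + red band
    roi[:]=0
    if n=="top": roi[222:265,402:442]=1
    else: roi[162:196,225:260]=1
    w=((hsv[...,2]>200)&(hsv[...,1]<60)|(hsv[...,0]>170)&(hsv[...,1]>150))&roi
    w=cv2.morphologyEx(w.astype(np.uint8),cv2.MORPH_CLOSE,np.ones((5,5)))
    rc=cv2.minAreaRect(big(w));P=onplane(n,cv2.boxPoints(rc),57)
    print("label",rc,P.mean(0).round(1),np.linalg.norm(P[1]-P[0]),np.linalg.norm(P[2]-P[1]))
a=cv2.imread("pics/top0.png")[110:275,320:460];b=cv2.imread("pics/scene0.png")[150:280,215:325]
a=cv2.resize(a,None,fx=3,fy=3,interpolation=2);b=cv2.resize(b,None,fx=3,fy=3,interpolation=2)
o=np.zeros((495,760,3),np.uint8);o[:a.shape[0],:a.shape[1]]=a;o[:b.shape[0],425:425+b.shape[1]]=b
cv2.imwrite("pics/crop1.png",o)
E
```

```text
top all 802.0 ((363.0, 148.5), (39.0, 22.0), 90.0) 
 [[689.0, -53.9, 159.0], [689.4, -97.2, 159.0], [609.4, -95.9, 159.0], [609.0, -53.5, 159.0]]
top bright 762.5 ((362.5, 148.0), (38.0, 21.0), 90.0) 
 [[689.0, -53.9, 159.0], [689.3, -95.2, 159.0], [611.4, -94.0, 159.0], [611.0, -53.5, 159.0]]Traceback (most recent call last):
  File "<stdin>", line 18, in <module>
  File "h.py", line 14, in big
    c=max(cv2.findContours(m.astype(np.uint8),cv2.RETR_EXTERNAL,cv2.CHAIN_APPROX_NONE)[0],key=cv2.contourArea);return c
ValueError: max() iterable argument is empty
```

Run:
```python
from h import *
for n in("top","scene"):
    im=cv2.imread(f"pics/{n}0.png");hsv=cv2.cvtColor(im,cv2.COLOR_BGR2HSV)
    roi=np.zeros(im.shape[:2],bool)
    if n=="scene":
        roi[190:275,260:325]=1
        y=(hsv[...,0]>15)&(hsv[...,0]<35)&(hsv[...,1]>150)&(hsv[...,2]>60)&roi
        rc=cv2.minAreaRect(big(y));print(n,rc,onplane(n,cv2.boxPoints(rc),159).round(1).tolist())
    roi[:]=0
    if n=="top": roi[222:265,402:442]=1
    else: roi[162:196,225:260]=1
    red=((hsv[...,0]>172)|(hsv[...,0]<4))&(hsv[...,1]>150)&roi
    blk=(hsv[...,2]<60)&roi
    wh=(hsv[...,2]>165)&(hsv[...,1]<60)&roi
    w=cv2.morphologyEx((red|wh).astype(np.uint8),cv2.MORPH_CLOSE,np.ones((5,5)))
    for m in(red,blk,wh): print(m.sum(),end=" ")
    rc=cv2.minAreaRect(big(w));P=onplane(n,cv2.boxPoints(rc),57)
    print(n,"label",rc,P.mean(0).round(1),np.linalg.norm(P[1]-P[0]),np.linalg.norm(P[2]-P[1]))
a=cv2.imread("pics/top0.png")[110:275,320:460];b=cv2.imread("pics/scene0.png")[150:280,215:325]
a=cv2.resize(a,None,fx=3,fy=3,interpolation=2);b=cv2.resize(b,None,fx=3,fy=3,interpolation=2)
o=np.zeros((495,760,3),np.uint8);o[:a.shape[0],:a.shape[1]]=a;o[:b.shape[0],425:425+b.shape[1]]=b
cv2.imwrite("pics/crop1.png",o)
```

```text
69 35 236 top label ((422.9121398925781, 243.09024047851562), (31.848424911499023, 23.676790237426758), 77.90524291992188) [ 478.  -207.8   57. ] 50.409423255216005 66.24371164285633
scene ((287.5, 224.0), (40.0, 21.0), 90.0) [[608.4, -100.4, 159.0], [608.7, -52.5, 159.0], [706.3, -49.7, 159.0], [706.1, -95.1, 159.0]]
40 147 32 scene label ((248.3099822998047, 177.6699981689453), (18.667617797851562, 8.061017990112305), 81.8698959350586) [ 474.  -195.6   57. ] 21.646939600526366 59.4357628196899
```

View pics/crop1.png

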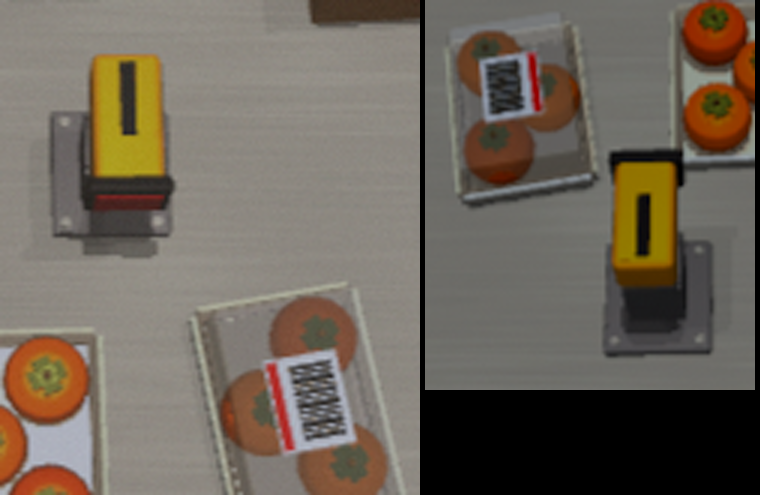

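The crop shows the scanner head square to the image (yaw about 0) with its rear edge at crop row 57 and its bezel at 180–207. The base plate's front edge is at row 235, columns 52–172, and the label is at crop (310,400).

Run:
```python
from h import *
f=lambda p:(320+p[0]/3-.33,110+p[1]/3-.33)
print("base",onplane("top",[f(p) for p in((52,235),(172,235),(52,113),(170,113))],10).round(1).tolist())
print("head",onplane("top",[f(p) for p in((91,57),(161,57),(87,178),(166,178))],159).round(1).tolist())
print("bezel",onplane("top",[f(p) for p in((83,180),(172,180))],160).round(1).tolist())
g=lambda p:(215+(p[0]-425)/3-.33,150+p[1]/3-.33)
print("base s",onplane("scene",[g(p) for p in((603,353),(712,351),(605,241),(712,241))],10).round(1).tolist())
print("head s",onplane("scene",[g(p) for p in((613,270),(677,273),(616,163),(677,163))],159).round(1).tolist())
print("label s",onplane("scene",[g(p) for p in((480,58),(537,52),(543,110),(485,120))],57).mean(0).round(1))
```

```text
base [[606.8, -29.3, 10.0], [607.7, -120.0, 10.0], [704.1, -29.0, 10.0], [704.9, -120.2, 10.0]]
head [[689.7, -50.0, 159.0], [690.0, -95.9, 159.0], [606.9, -47.1, 159.0], [607.4, -97.8, 159.0]]
bezel [[605.3, -44.5, 160.0], [605.8, -101.5, 160.0]]
base s [[707.9, -118.5, 10.0], [706.5, -28.1, 10.0], [606.5, -122.7, 10.0], [606.9, -29.4, 10.0]]
head s [[696.1, -94.9, 159.0], [698.6, -48.5, 159.0], [608.4, -97.4, 159.0], [608.7, -51.0, 159.0]]
label s [ 474.9 -208.6   57. ]
```

Request:
carry_out:
  targets:
    - {"dp": [30, -18, 0], "yaw": 1}
    - {"dp": [80, -47, 0], "yaw": 3}
    - {"dp": [140, -82, 0], "yaw": 5}
    - {"dp": [200, -117, 0], "yaw": 7}
    - {"dp": [260, -153, 0], "yaw": 9}
    - {"dp": [320, -188, 0], "yaw": 11}
    - {"dp": [380, -223, 0], "yaw": 13}
    - {"dp": [440, -258, 0], "yaw": 15}
    - {"dp": [500, -294, 0], "yaw": 17.7}
    - {"dp": [555, -326, 0], "yaw": 17.7}
    - {"dp": [590, -346, 0], "yaw": 17.7}
    - {"dp": [604.6, -355, 0], "yaw": 17.7}
  fingers: 1
  grip_force: 20

```text
clock: 1.6
eef_pos: [659.3, -71.2, 238.8]
tcp_rot: [-3.141, 0.0, 0.001]
contact_force: [0.4, 0.4, 0.1]
opening: 0.996
grasp_force: 0.0
```

Request:
carry_out:
  targets:
    - {"dp": [0, 0, 20]}
    - {"dp": [0, 0, 55]}
    - {"dp": [0, 0, 90]}
    - {"dp": [0, 0, 106]}
    - {"dp": [0, 0, 113]}
    - {"dp": [0, 0, 113]}

```text
schema error: expected keys dp, yaw
```

Request:
carry_out:
  targets:
    - {"dp": [0, 0, 0]}
    - {"dp": [0, 0, 0]}
    - {"dp": [0, 0, 0]}
    - {"dp": [0, 0, 0]}
    - {"dp": [0, 0, 0]}
    - {"dp": [0, 0, 0]}
  fingers: -1
  grip_force: 40

```text
schema error: expected keys dp, yaw
```

Request:
carry_out:
  targets:
    - {"dp": [0, 0, 20], "yaw": 0}
    - {"dp": [0, 0, 55], "yaw": 0}
    - {"dp": [0, 0, 90], "yaw": 0}
    - {"dp": [0, 0, 106], "yaw": 0}
    - {"dp": [0, 0, 113], "yaw": 0}
    - {"dp": [0, 0, 113], "yaw": 0}

```text
clock: 2.35
eef_pos: [658.2, -73.8, 126.7]
tcp_rot: [3.141, -0.0, -0.0]
contact_force: [-0.1, 0.5, -0.0]
opening: 0.998
grasp_force: 0.0
```

Request:
carry_out:
  targets:
    - {"dp": [0, 0, 0], "yaw": 0}
    - {"dp": [0, 0, 0], "yaw": 0}
    - {"dp": [0, 0, 0], "yaw": 0}
    - {"dp": [0, 0, 0], "yaw": 0}
    - {"dp": [0, 0, 0], "yaw": 0}
    - {"dp": [0, 0, 0], "yaw": 0}
  fingers: -1
  grip_force: 40

```text
clock: 3.1
eef_pos: [658.7, -73.7, 127.3]
tcp_rot: [3.141, -0.002, -0.0]
contact_force: [-0.1, -1.1, 6.3]
opening: 0.54
grasp_force: 41.4
```

Request:
carry_out:
  targets:
    - {"dp": [0, 0, -4], "yaw": 0}
    - {"dp": [0, 0, -14], "yaw": 0}
    - {"dp": [0, 0, -28], "yaw": 0}
    - {"dp": [0, 0, -42], "yaw": 0}
    - {"dp": [0, 0, -56], "yaw": 0}
    - {"dp": [0, 0, -70], "yaw": 0}
    - {"dp": [0, 0, -84], "yaw": 0}
    - {"dp": [0, 0, -96], "yaw": 0}
    - {"dp": [0, 0, -103], "yaw": 0}
    - {"dp": [0, 0, -105], "yaw": 0}
    - {"dp": [0, 0, -105], "yaw": 0}

```text
clock: 4.47
eef_pos: [657.9, -73.5, 231.0]
tcp_rot: [-3.142, 0.001, -0.0]
contact_force: [0.4, 0.6, -2.9]
opening: 0.535
grasp_force: 41.2
```

Run:
```python
from h import *
o=[]
for n,(a,b,c,d) in(("top",(80,240,300,460)),("scene",(120,280,215,375))):
    im=r.grab_frame(n)[:,:,::-1];o.append(cv2.resize(im[a:b,c:d],(400,400),interpolation=2))
cv2.imwrite("pics/lift.png",np.hstack(o))
```

```text
(no output)
```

View pics/lift.png

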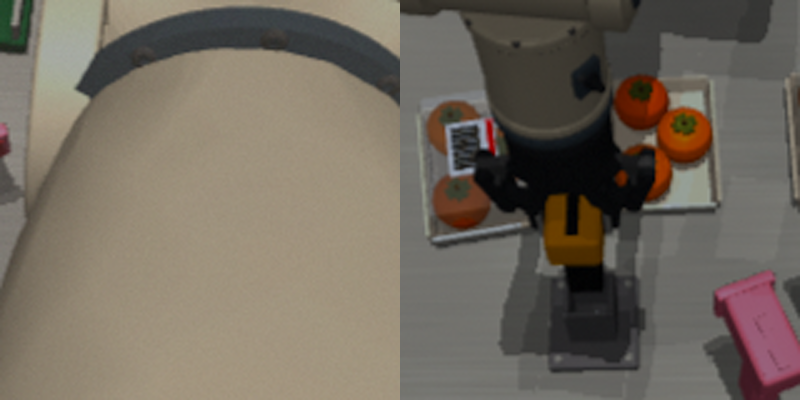

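The scene camera shows the scanner held upright in the gripper (crop (573,230)), its handle clear above the socket at (590,310). The arm blocks the top camera.

Request:
carry_out:
  targets:
    - {"dp": [8, 0, 0], "yaw": 0}
    - {"dp": [25, 0, 0], "yaw": 0}
    - {"dp": [45, 0, 0], "yaw": 0}
    - {"dp": [56, 0, 0], "yaw": 0}
    - {"dp": [60, 0, 5], "yaw": 0}
    - {"dp": [60, 0, 20], "yaw": 0}
    - {"dp": [60, 0, 40], "yaw": 0}
    - {"dp": [60, 0, 60], "yaw": 0}
    - {"dp": [60, 0, 71], "yaw": 0}
    - {"dp": [60, 0, 75], "yaw": 0}
    - {"dp": [60, 0, 75], "yaw": 0}

```text
clock: 5.95
eef_pos: [718.2, -73.5, 156.4]
tcp_rot: [3.142, -0.0, -0.0]
contact_force: [0.3, 0.4, -2.2]
opening: 0.534
grasp_force: 41.2
```

Run:
```python
import numpy as np
# pivot path for tilt; start pivot (718,167)
for th,s in zip((0,5,12,19,26,33,40,47,54,60,66),np.linspace(87,113,11)):
    t=np.radians(th);x=679-s*np.sin(t)+18*np.cos(t);z=80+s*np.cos(t)+18*np.sin(t)
    print(th,round(s),"dx",round(x-718),"dz(tool)",round(167-z))
```

```text
0 87 dx -21 dz(tool) 0
5 90 dx -29 dz(tool) -4
12 92 dx -41 dz(tool) -7
19 95 dx -53 dz(tool) -8
26 97 dx -66 dz(tool) -8
33 100 dx -78 dz(tool) -7
40 103 dx -91 dz(tool) -3
47 105 dx -104 dz(tool) 2
54 108 dx -116 dz(tool) 9
60 110 dx -126 dz(tool) 16
66 113 dx -135 dz(tool) 25
```

Request:
carry_out:
  targets:
    - {"dp": [-12, 0, 0], "yaw": 0}
    - {"dp": [-21, 0, 0], "yaw": 0}
    - {"dp": [-29, 0, -4], "yaw": 0}
    - {"dp": [-41, 0, -7], "yaw": 0}
    - {"dp": [-53, 0, -8], "yaw": 0}
    - {"dp": [-53, 0, -8], "yaw": 0}

```text
clock: 6.7
eef_pos: [664.1, -73.5, 164.9]
tcp_rot: [-3.142, 0.0, -0.0]
contact_force: [0.4, -0.2, -1.9]
opening: 0.536
grasp_force: 41.6
```

Run:
```python
from h import *
im=r.grab_frame("scene")[:,:,::-1];cv2.imwrite("pics/tip1.png",cv2.resize(im[130:290,215:375],(480,480),interpolation=2))
```

```text
(no output)
```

View pics/tip1.png

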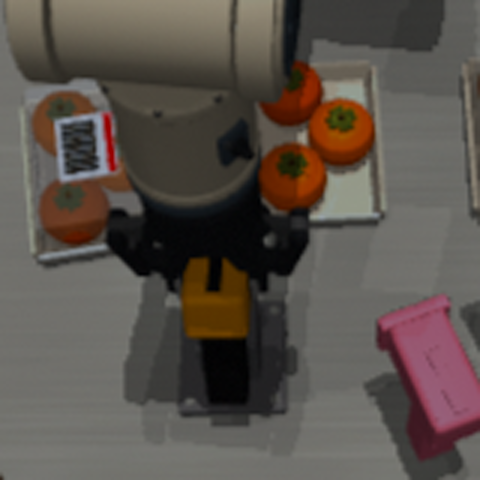

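The handle now leans back over the rim (crop (225,370)), so the tipping works with little force. I'll continue.

Request:
carry_out:
  targets:
    - {"dp": [-13, 0, 0], "yaw": 0}
    - {"dp": [-25, 0, 1], "yaw": 0}
    - {"dp": [-38, 0, 5], "yaw": 0}
    - {"dp": [-51, 0, 10], "yaw": 0}
    - {"dp": [-63, 0, 17], "yaw": 0}
    - {"dp": [-73, 0, 24], "yaw": 0}
    - {"dp": [-79, 0, 30], "yaw": 0}
    - {"dp": [-79, 0, 30], "yaw": 0}

```text
clock: 7.75
eef_pos: [584.8, -73.4, 134.0]
tcp_rot: [-3.141, 0.002, -0.0]
contact_force: [0.4, -0.5, 3.2]
opening: 0.541
grasp_force: 34.0
```

Run:
```python
from h import *
im=r.grab_frame("scene")[:,:,::-1];cv2.imwrite("pics/tip2.png",cv2.resize(im[130:290,215:375],(480,480),interpolation=2))
```

```text
(no output)
```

View pics/tip2.png

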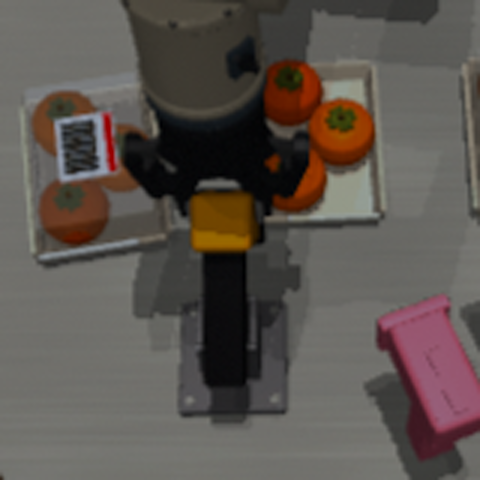

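Request:
carry_out:
  targets:
    - {"dp": [0, 0, 0], "yaw": 0}
    - {"dp": [0, 0, 0], "yaw": 0}
    - {"dp": [0, 0, -8], "yaw": 0}
    - {"dp": [0, 0, -24], "yaw": 0}
    - {"dp": [0, 0, -44], "yaw": 0}
    - {"dp": [0, 0, -66], "yaw": 0}
    - {"dp": [0, 0, -86], "yaw": 0}
    - {"dp": [0, 0, -99], "yaw": 0}
    - {"dp": [0, 0, -105], "yaw": 0}
    - {"dp": [0, 0, -105], "yaw": 0}
  grip_force: 80

```text
clock: 9.05
eef_pos: [586.0, -73.5, 239.4]
tcp_rot: [3.142, -0.0, -0.0]
contact_force: [0.4, 0.1, -2.0]
opening: 0.53
grasp_force: 71.1
```

Request:
carry_out:
  targets:
    - {"dp": [0, 5, 0], "yaw": 0}
    - {"dp": [-2, 18, 0], "yaw": 0}
    - {"dp": [-4, 36, 0], "yaw": 0}
    - {"dp": [-6, 56, 0], "yaw": 0}
    - {"dp": [-8, 78, 0], "yaw": 0}
    - {"dp": [-10, 100, 0], "yaw": 0}
    - {"dp": [-12, 118, 0], "yaw": 0}
    - {"dp": [-14, 130, 0], "yaw": 0}
    - {"dp": [-14, 134.5, 0], "yaw": 0}
    - {"dp": [-14, 134.5, 0], "yaw": 0}
    - {"dp": [-14, 134.5, 0], "yaw": 0}

```text
clock: 10.42
eef_pos: [572.2, -207.4, 239.3]
tcp_rot: [-3.141, -0.0, 0.0]
contact_force: [0.1, 0.4, -2.8]
opening: 0.527
grasp_force: 71.2
```

Run:
```python
from h import *
o=[]
for n,(a,b,c,d) in(("scene",(100,260,180,340)),("top",(120,280,340,500))):
    im=r.grab_frame(n)[:,:,::-1];cv2.imwrite(f"pics/{n}_f.png",im);o.append(cv2.resize(im[a:b,c:d],(400,400) if n=="top" else (400,400),interpolation=2))
cv2.imwrite("pics/fin1.png",np.hstack(o))
```

```text
(no output)
```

View pics/fin1.png

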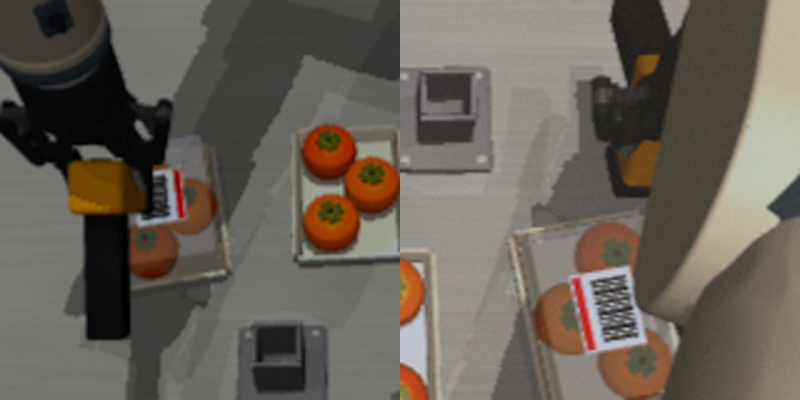

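Both views show the scanner nose-down and free of everything. The foot edge is at scene crop (87–129,337), the head/handle junction at row 213, and the bezel edge at top crop row 195. The stand is empty and the packs have not moved.

```bash
cat >> h.py <<'E'
def body(p,th,piv,off=3):  # body pts rel. head centre -> world, pivot at body x=+off
    t=np.radians(th);p=np.atleast_2d(p)-[off,0,0]
    ex=np.array([np.cos(t),0,np.sin(t)]);ez=np.array([-np.sin(t),0,np.cos(t)])
    return piv+p[:,:1]*ex+p[:,1:2]*[0,1,0]+p[:,2:]*ez
E
python3 - <<'E'
from h import *
piv=np.array([572.2,-207.4,250.3])
print("meas scene foot back L/R",[(180+x/2.5,100+y/2.5) for x,y in((87,337),(129,338))],"junct row",100+213/2.5,"headtop row",100+160/2.5,"; top bezel", [(340+(x-400)/2.5,120+y/2.5) for x,y in((612,195),(650,195))])
for th in(56,60,64,68,72):
    f=body([[15,-16,-127],[15,16,-127],[37,-23,-22],[37,23,-22],[37,23,22]],th,piv)
    b=body([[-61,28,23],[-61,28,-23],[-49,28,23]],th,piv)
    print(th,"foot",proj("scene",f[:2]).round(1).tolist(),"headrear",proj("scene",f[2:]).round(1).tolist(),"bezel",proj("top",b).round(1).tolist())
E
```

```text
meas scene foot back L/R [(214.8, 234.8), (231.6, 235.2)] junct row 185.2 headtop row 164.0 ; top bezel [(424.8, 198.0), (440.0, 198.0)]
56 foot [[215.7, 229.2], [230.7, 229.1]] headrear [[207.9, 180.3], [230.3, 180.2], [229.8, 158.6]] bezel [[425.7, 210.1], [421.6, 192.5], [426.9, 205.2]]
60 foot [[214.5, 229.4], [229.7, 229.3]] headrear [[207.7, 179.1], [230.1, 179.0], [230.0, 157.4]] bezel [[425.2, 208.9], [421.3, 190.2], [426.4, 204.4]]
64 foot [[213.4, 229.3], [228.7, 229.2]] headrear [[207.4, 177.9], [230.0, 177.8], [230.1, 156.4]] bezel [[424.6, 207.5], [421.1, 187.8], [425.9, 203.4]]
68 foot [[212.1, 228.8], [227.7, 228.8]] headrear [[207.2, 176.7], [229.8, 176.6], [230.3, 155.4]] bezel [[424.1, 206.0], [421.0, 185.4], [425.5, 202.2]]
72 foot [[210.9, 228.1], [226.6, 228.0]] headrear [[207.1, 175.4], [229.7, 175.3], [230.6, 154.4]] bezel [[423.6, 204.4], [420.9, 182.9], [425.0, 201.0]]
```

Run:
```python
from h import *
s=cv2.imread("pics/scene_f.png")[155:245,195:250];t=cv2.imread("pics/top_f.png")[115:205,410:465]
g=lambda a:cv2.convertScaleAbs(cv2.resize(a,None,fx=6,fy=6,interpolation=0),alpha=2.0)
cv2.imwrite("pics/zoom.png",np.hstack([g(s),g(t)]))
```

```text
(no output)
```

View pics/zoom.png

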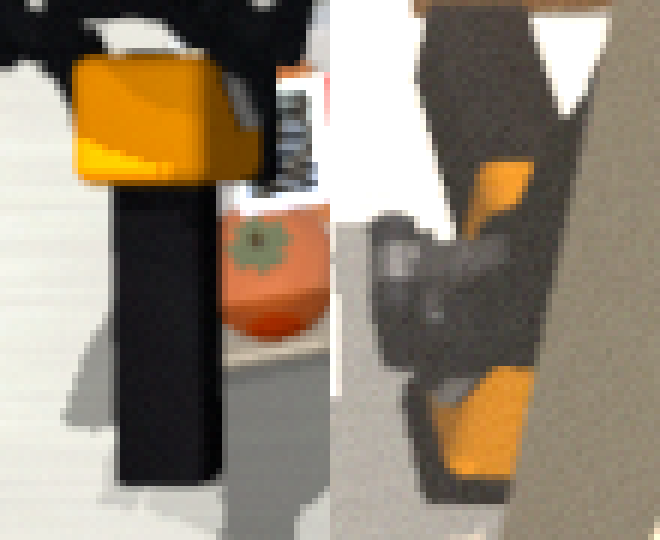

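The zoom gives usable corners: in the scene view the head's rear face (78–208, 58–185) and the foot back edge (118–205, 484). In the top view I can read the bezel corner (425,503), the yellow/bezel edge (447,475) and the head rear corner (483,162).

Run:
```python
from h import *
from scipy.optimize import least_squares
S=[([37,-23,22],(78,58)),([37,-23,-22],(80,184)),([37,23,-22],(208,186)),([37,23,22],(208,58)),([15,-16,-127],(118,484)),([15,16,-127],(205,484))]
T=[([-61,28,23],(95,503)),([-49,23,22],(117,475)),([37,23,22],(153,162))]
sb=np.array([p for p,_ in S],float);tb=np.array([p for p,_ in T],float)
su=np.array([u for _,u in S])/6-.5+[195,155];tu=np.array([u for _,u in T])/6-.5+[410,115]
def res(v,full=True):
    c=np.array(v[1:]);return np.r_[(proj("scene",body(sb,v[0],c,0))-su).ravel(),(proj("top",body(tb,v[0],c,0))-tu).ravel()]
q=least_squares(res,[64,572,-207,250],loss="soft_l1",x_scale=[1,1,1,1]);print(q.x.round(1));print(res(q.x).reshape(-1,2).round(1))
th,c=q.x[0],q.x[1:];t=np.radians(th);d=np.array([-np.cos(t),0,-np.sin(t)]);w=c+61*d;L=np.array([477,-208,57])
k=(57-w[2])/d[2];print("window",w.round(1),"hit",(w+k*d).round(1),"dist",np.linalg.norm(L-w).round(1),"shift needed",(L-150*d-w).round(1))
```

```text
[  53.2  590.5 -203.1  261.9]
[[-1.5 -0.2]
 [-0.8  0.9]
 [ 0.9  0.4]
 [ 0.1 -0.4]
 [ 1.6 -0.2]
 [ 2.4 -0.3]
 [-0.3 -0.4]
 [ 0.  -1.4]
 [ 3.2  8.8]]
window [ 553.9 -203.1  213.1] hit [ 437.  -203.1   57. ] dist 174.0 shift needed [ 13.1  -4.9 -36. ]
```

```bash
cat > fit.py <<'E'
from h import *
from scipy.optimize import least_squares
from scipy.spatial.transform import Rotation as Ro
def fit(S,T):
    sb,su,tb,tu=[np.array(a,float) for a in(*zip(*S),*zip(*T))]
    def W(p,v): return Ro.from_euler("zyx",[v[4],-v[0],v[5]],degrees=True).apply(p)+v[1:4]
    def res(v): return np.r_[(proj("scene",W(sb,v))-su).ravel(),(proj("top",W(tb,v))-tu).ravel(),v[4]/4,v[5]/2]
    q=least_squares(res,[60,580,-207,255,0,0],loss="soft_l1");v=q.x
    C=np.linalg.inv(q.jac.T@q.jac);print("th x y z yaw roll",v.round(1),"sd",np.sqrt(np.diag(C)).round(1));print(res(v)[:-2].reshape(-1,2).round(1).tolist())
    d=W(np.array([[-1.,0,0]]),np.r_[v[0],0,0,0,v[4:]])[0];w=v[1:4]+61*d;L=np.array([477,-208,57.])
    print("d",d.round(3),"window",w.round(1),"hit",(w+(57-w[2])/d[2]*d).round(1),"dist",np.linalg.norm(L-w).round(1),"shift",(L-150*d-w).round(1))
    return v
E
python3 - <<'E'
from fit import *
s=lambda x,y:(195+x/6-.5,155+y/6-.5)
t=lambda x,y:(410+(x-330)/6-.5,115+y/6-.5)
fit([([37,-23,22],s(78,58)),([37,-23,-22],s(80,184)),([37,23,-22],s(208,186)),([37,23,22],s(208,58)),([15,-16,-127],s(118,484)),([15,16,-127],s(205,484))],
 [([-61,28,23],t(425,503)),([-49,23,22],t(447,475))])
E
```

```text
th x y z yaw roll [ 5.640e+01  5.887e+02 -2.049e+02  2.563e+02 -3.000e-01 -1.300e+00] sd [2.6 1.1 1.2 3.5 1.5 1.4]
[[-1.0, -0.6], [-1.0, 0.4], [0.6, 0.2], [0.4, -0.5], [-0.2, 0.3], [0.7, 0.4], [-0.2, 0.5], [0.1, -0.2]]
d [-0.553 -0.013 -0.833] window [ 555.  -205.6  205.5] hit [ 456.3 -207.9   57. ] dist 167.8 shift [  5.   -0.5 -23.6]
```

Request:
carry_out:
  targets:
    - {"dp": [1, 0, 3], "yaw": 0}
    - {"dp": [2, 0, 9], "yaw": 0}
    - {"dp": [4, 0, 16], "yaw": 0}
    - {"dp": [5, 0, 21], "yaw": 0}
    - {"dp": [5, 0, 23.5], "yaw": 0}
    - {"dp": [5, 0, 23.5], "yaw": 0}
    - {"dp": [5, 0, 23.5], "yaw": 0}

```text
clock: 11.4
eef_pos: [577.1, -208.0, 216.0]
tcp_rot: [3.142, -0.0, -0.0]
contact_force: [0.2, 0.1, -2.4]
opening: 0.529
grasp_force: 71.2
```

Run:
```python
from h import *
g=lambda n:np.mean([r.grab_frame(n)[:,:,::-1].astype(float) for _ in range(4)],0).astype(np.uint8)
s=g("scene")[160:250,195:245];t=g("top")[115:205,400:450]
f=lambda a:cv2.convertScaleAbs(cv2.resize(a,None,fx=6.6666,fy=6.6666,interpolation=cv2.INTER_CUBIC),alpha=2.2)
o=np.hstack([f(s),f(t)]);print(o.shape);cv2.imwrite("pics/zoom2.png",o)
```

```text
(600, 666, 3)
```

View pics/zoom2.png

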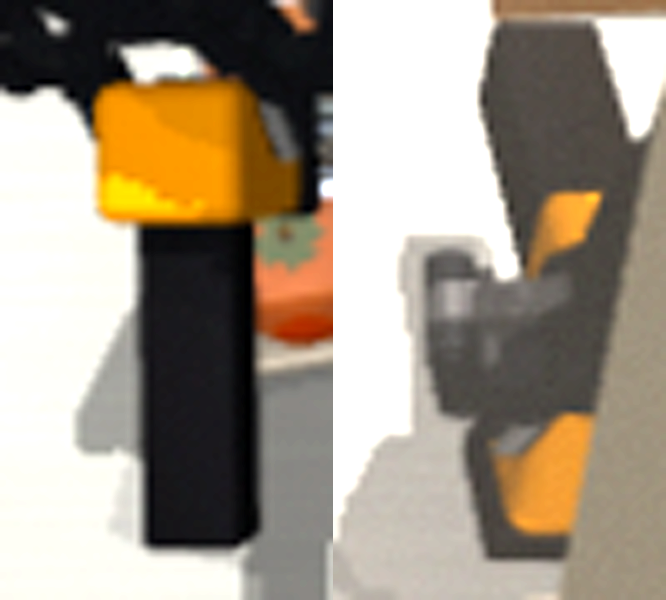

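The second zoom shows the same features, plus the foot corners in the top view: (497,25), (598,25) and (483,100).

Run:
```python
from fit import *
k=6.6666
s=lambda x,y:(195+x/k-.5,160+y/k-.5)
t=lambda x,y:(400+(x-333)/k-.5,115+y/k-.5)
fit([([37,-23,22],s(96,85)),([37,-23,-22],s(100,222)),([37,23,-22],s(244,224)),([37,23,22],s(240,85)),([15,-16,-127],s(145,545)),([15,16,-127],s(240,547)),([-15,16,-127],s(258,530))],
 [([-61,28,23],t(487,558)),([-49,23,22],t(513,531)),([15,16,-127],t(497,25)),([15,-16,-127],t(598,25)),([-15,16,-127],t(483,100))])
```

```text
th x y z yaw roll [  55.9  593.3 -206.   233.8   -0.7   -1.5] sd [1.3 1.2 1.1 3.  1.1 1. ]
[[-0.5, -0.6], [-0.7, 0.4], [0.1, 0.3], [0.5, -0.3], [-0.5, 0.4], [0.3, 0.2], [0.7, -0.0], [0.1, 1.0], [-0.0, -0.2], [-0.4, -0.6], [1.1, -0.4], [-0.7, 1.2]]
d [-0.56  -0.01  -0.829] window [ 559.2 -206.6  183.3] hit [ 473.8 -208.1   57. ] dist 150.7 shift [ 1.8  0.1 -2. ]
```

Request:
carry_out:
  targets:
    - {"dp": [1, 0, 0], "yaw": 0}
    - {"dp": [2, 0, 1], "yaw": 0}
    - {"dp": [2, 0, 1], "yaw": 0}
    - {"dp": [2, 0, 1], "yaw": 0}
    - {"dp": [2, 0, 1], "yaw": 0}

```text
clock: 12.42
eef_pos: [579.0, -208.0, 214.8]
tcp_rot: [-3.142, 0.0, -0.0]
contact_force: [-0.2, 0.1, -2.6]
opening: 0.528
grasp_force: 71.2
```

```bash
python3 -c "
from rig import r
s=r.sense();print(s['clock'],s['eef_pos'],s['opening'],abs(s['qvel']).max());print(r.sign_off())"
```

```text
12.425 [ 579.01606597 -207.9553034   214.7745436 ] 0.5278755644084293 0.002206418492598274
the job is handed in; nothing more can be done
None
```

I handed the job in at 12.4 s: the scanner is out of its stand, held steady in the gripper and touching nothing else, its window tipped about 56° down from about 15 cm, aimed within a few millimetres of the label's middle by camera measurement (I tipped it by levering the handle against the stand's rim).

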